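# Fetch the tea ball on its dish out of the sliding-cover box and hold it out

## Task

Slide the cover of the storage box fully along, over the tea tin's compartment, and lift out the oval dish with the arched handle, the loose tea ball riding in it. Once it is clear above the box, turn it a quarter turn (either way) so that its long ends point across the box for me to take, and finish still holding it there in the gripper, at rest, about a hand's breadth above the box. Keep the dish level and the ball in its middle all the while, and leave everything else as it stands.

Things in the scene. Friction and masses are not known exactly. Their poses are not given: they have to be found in the camera images.
- storage_box: Fixed open plastic box, 148 (x) by 342 (y) by 90 mm high, 4 mm walls and floor; guide rails on its long rims rise to 101 mm, 134 mm clear between them, 154 mm over their outsides. A wall at y = 0 makes two compartments, 140 by 165 mm inside, centred at y = -84.5 mm (dish) and +84.5 mm (tea tin). One sliding cover covers either. Origin: centre of its underside; z up, y along its length.
- cover (a joint): Sliding cover of the storage box, a see-through plate 134 by 165 by 5 mm, top face 96 mm above the counter: 0 = over the dish's compartment (closed), grows as it slides along the box's +y, 0.169 m = fully over the tea tin's compartment (stop). It stays where it is left; about 1.2 N of friction.
- cover_pull (a point): Top centre of the cover's pull, an upright bar in the middle of the cover: 70 mm along the box's x, 12 mm thick along the box's y, standing 24 mm above the plate (top 120 mm above the counter).
- dish: Oval steel dish, loose, 145 mm long (its x) by 100 mm wide (its y), 0.2 kg, in the compartment with its long axis along the box. Dished floor, lowest in the middle (5 mm above the underside), rim 26 mm above the underside. Strap legs rise from the middle of its long sides to the arched handle. Origin: centre of its underside; z up.
- dish_grip (a point): Centre of the wooden grip on top of the arch, straight above the middle of the dish: a bar 62 mm along the dish's y, 12 mm thick along the dish's x, 11 mm high, its centre 72.5 mm above the dish's underside. About 29 mm lie between the bar's centre and the top of the tea ball below it.
- tea_ball: Loose round steel mesh tea ball, 38 mm diameter, about 45 g, lying in the middle of the dish under the arch; it rolls if the dish tilts or is jerked. Origin: its centre, 24 mm above the dish's underside when centred.
- whistle: Steel pressure-cooker whistle with a black knob, 32 mm diameter, 55 mm high, on the counter near the box. Origin: centre of its underside.
- gasket: Coiled pale silicone gasket lying on the counter near the box, 100 mm across, 8 mm high. Origin: centre of its underside.
- cup: White ceramic cup, 76 mm across the rim, 75 mm high, near the box. Origin: centre of its underside.
- spatula: Flat wooden spatula, 290 mm long, 8 mm thick, lying beyond the box. Origin: its underside, at the middle of its length.
- jar: Glass jar with a steel cap, 72 mm diameter, 95 mm high, near the box. Origin: centre of its underside.
- katori: Small empty steel bowl, 90 mm across, 38 mm high, at the tea tin's end of the box. Origin: centre of its underside.
- tea_tin: Round steel tea tin, 74 mm diameter, 72 mm high, standing in the box's second compartment. Origin: centre of its underside.

How it is judged:
By the outcome, as a careful person would: the job done as asked, in the order asked, and still so for the second after the job is handed in, while the arm keeps its last pose, push and grip.
It also fails if it takes over 58 s, if anything falls off the work surface, if the arm or the gripper's body presses on something with over 40 N, if the wrist force passes 120 N, or if a joint passes its speed limit or range.

## Robot

A 6-joint arm with a two-finger parallel gripper is mounted at the origin on the work surface. World frame = base frame: x ahead of the robot, y to its left, z up, the work surface at z = 0. Lengths are in m, angles in rad, forces in N, time in s.
With the tool pointing down it reaches from about 0.275 to 0.975 m from the base axis. Payload 8.4 kg.
Tool frame: the origin (TCP) lies midway between the tips of the shut fingers; the grasp point (between the pads) lies 19 mm behind it; z points along the fingers, y is the line along which they close (so a half turn about z gives the same grasp; the last joint's range is limited). The gripper opens to 92 mm and grips with 3 to 60 N. Pads are 20 mm wide; open, the fingers measure 128 mm over their backs; the gripper's body (75 mm by 189 mm) begins 69 mm behind the grasp point.
Start: joints at [1.261, 0.353, 1.633, -0, 1.155, -0.002], TCP at [0.189, 0.596, 0.215] pointing down, gripper open.
Joint ranges: [-2.63, 2.63], [-0.92, 2.1], [0.06, 2.66], [-1.3, 4.44], [0, 2.69], [-3.02, 3.02]. Speed limits (rad/s): [2.22, 2.22, 2.79, 3.14, 3.14, 3.14].

## Interface

Orientations are given as a unit quaternion [x, y, z, w].
In Python, from plant import arm gives the robot as it stands.
- The arm moves only by the shell command python3 -m crank 'ROWS' [OPENING] [FORCE]. ROWS is JSON, a list that holds one entry, the list of rows, each a list of 4 numbers: the shift along the tool's x, y, z in m, then the turn about the tool's z in rad. A call has exactly 10 rows; each row is the pose to reach, as a shift and turn from the pose commanded when the call began, along the tool's axes at that moment; what a row does not reach only later rows make up. A row lasts 1/8 s, in which the tool goes at most 62.5 mm and 10.7 degrees, less where a joint would pass 70% of its speed; a pose out of reach is approached as far as the arm can. A call with a gripper value outside its range is refused whole. OPENING is the closure, from -1 (fully open) to 1 (shut), set as the call begins (- or left out, the last holds). The fingers move at their own pace and stop on an object; FORCE is the grip in N (left out, the last holds). Time passes only in rows, so rows that repeat a pose let the fingers close, or fill a call up. It gives the time, the measured TCP pose, the force, the opening and the grip force at its end, in the units of the state.
- arm.get_obs(): the state, without advancing time (a new reading comes with each control period).
- arm.capture(name): name is "scene" or "top" or "wrist"; returns a dict with "frame" (384x512x3 uint8, red, green, blue), "fx", "fy", "cx", "cy" (pixels), "D" ([k1, k2, p1, p2, k3] as OpenCV has them; the pictures are not rectified), "xyz" and "orientation" of the camera in the world. Camera axes: x right, y down, z forward; pixel columns grow to the right and rows downward; lengths in m; the calibration is good to about 2 mm. A picture is of the moment at which its call begins. There is no depth.
- arm.hand_in(): hands the job in; it is judged then, once.
The state is a dict: "t": time; "joint_positions": joint angles; "dq": joint speeds; "tau": joint torques, N m; "tcp_pos": TCP position; "tool_rot": TCP orientation; "ft_force": force on the tool from outside, world axes, zero at the start; "moment": the same for the moment, N m; "finger_gap": opening from 0.0 (shut) to 1.0 (fully open); "grasp_force": force on a finger pad.
Only numpy, scipy, OpenCV 4.12 (cv2) and the standard library are available. Lean on these libraries where they do the work, as an engineer would, in place of code of your own. Each camera call takes 0.05 s, during which the arm holds its last target. There are 200 camera calls.

## Working session

There is one attempt and no reset: what is moved stays moved. The work goes in short steps, Python scripts to look and compute and a shell command to move; the robot and the scene stay as the last step left them, time stands still between calls to the robot, and variables do not carry over. Pictures are saved under pics/ and viewed, at most 10 in all, crops included, and the job is handed in when it is done.

```bash
ls; mkdir -p pics
cat > h.py <<'E'
import numpy as np, cv2, pickle
from scipy.spatial.transform import Rotation as R
from plant import arm
def snap(name, fn):
    c=arm.capture(name); cv2.imwrite('pics/'+fn+'.png',c['frame'][:,:,::-1]); pickle.dump(c,open('pics/'+fn+'.pkl','wb')); return c
def load(fn): return pickle.load(open('pics/'+fn+'.pkl','rb'))
def K(c): return np.array([[c['fx'],0,c['cx']],[0,c['fy'],c['cy']],[0,0,1.]])
def ray(c,uv):
    p=cv2.undistortPoints(np.array(uv,float).reshape(-1,1,2),K(c),np.array(c['D'],float))[:,0]
    return R.from_quat(c['orientation']).apply(np.c_[p,np.ones(len(p))])
def onplane(c,uv,z):
    d=ray(c,uv); o=np.array(c['xyz']); return o+d*((z-o[2])/d[:,2])[:,None]
def proj(c,P):
    r=R.from_quat(c['orientation']).inv(); o=np.array(c['xyz'])
    return cv2.projectPoints(r.apply(np.array(P,float).reshape(-1,3)-o),np.zeros(3),np.zeros(3),K(c),np.array(c['D'],float))[0][:,0]
E
python3 - <<'E'
from h import *
for n in ('scene','top'):
    c=snap(n,n+'0'); print(n,c['xyz'],c['orientation'],c['fx'])
o=arm.get_obs(); print({k:np.round(v,3) for k,v in o.items()})
a=[cv2.imread(f'pics/{n}0.png') for n in('scene','top')]
E
```

```text
pics
scene [ 1.08143599 -0.4151859   0.78092715] [ 0.84615055  0.36653722 -0.15287103 -0.35540141] 404.2455992113721
top [0.46912637 0.0190915  1.42255425] [ 0.71534846 -0.6973478   0.03189263 -0.03107231] 462.795261208174
{'t': np.float64(0.1), 'joint_positions': array([ 1.261,  0.354,  1.634,  0.   ,  1.155, -0.002]), 'dq': array([-0.001, -0.   , -0.002, -0.002, -0.001,  0.001]), 'tau': array([-1.0000e-03, -5.9490e+01, -3.3493e+01,  7.0000e-02,  1.8000e-02,
       -0.0000e+00]), 'tcp_pos': array([0.189, 0.595, 0.214]), 'tool_rot': array([ 0.153,  0.988, -0.001, -0.   ]), 'ft_force': array([ 0.232, -0.459, -0.569]), 'moment': array([-0.034,  0.031, -0.007]), 'grasp_force': np.float64(0.0), 'finger_gap': np.float64(1.003)}
```

View pics/top0.png

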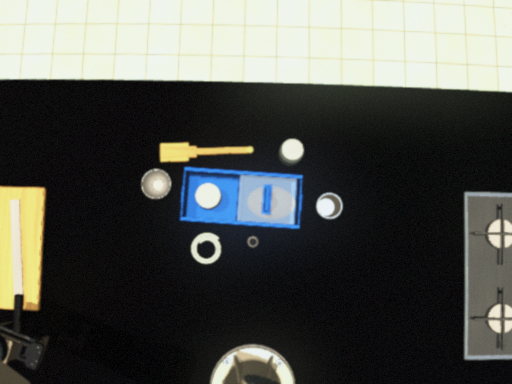

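View pics/scene0.png

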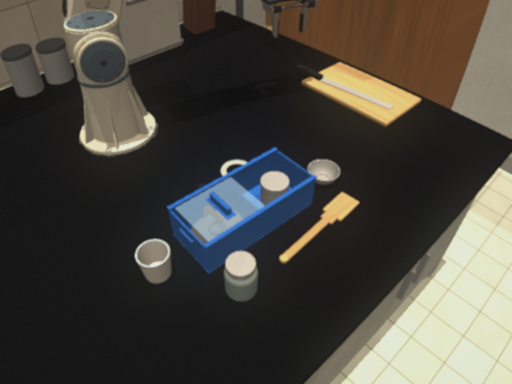

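The top view shows the blue box from about (181,167) to (302,228), the tin at (207,195) on the left (+y), and the cover's pull at (267,199) over the dish. The cup (329,206), jar (291,151), whistle (253,241), gasket, katori and spatula stand around it. The scene view agrees.

Run:
```python
from h import *
c=load('top0'); f=c['frame']; hsv=cv2.cvtColor(f,cv2.COLOR_RGB2HSV)
m=cv2.inRange(hsv,(100,140,40),(130,255,255))
cs,_=cv2.findContours(m,cv2.RETR_EXTERNAL,cv2.CHAIN_APPROX_NONE)
print([(cv2.contourArea(x),cv2.boundingRect(x)) for x in cs if cv2.contourArea(x)>20])
b=max(cs,key=cv2.contourArea)
P=onplane(c,b[:,0]+0.,0.101)[:,:2]
r=cv2.minAreaRect((P*1000).astype(np.float32)); print('box',r, cv2.boxPoints(r).round(1).tolist())
cr=f[155:240,170:350]; cv2.imwrite('pics/crop.png',cv2.resize(cr[:,:,::-1],None,fx=4.4,fy=4.4,interpolation=cv2.INTER_CUBIC))
s=load('scene0');cr=s['frame'][140:300,125:350]; cv2.imwrite('pics/crop2.png',cv2.resize(cr[:,:,::-1],None,fx=3.5,fy=3.5,interpolation=cv2.INTER_CUBIC))
# pull
sub=np.zeros_like(m); sub[180:217,255:282]=m[180:217,255:282]
cs,_=cv2.findContours(sub,cv2.RETR_EXTERNAL,cv2.CHAIN_APPROX_NONE)
for x in cs:
  if cv2.contourArea(x)>40:
    q=onplane(c,x[:,0]+0.,0.120)[:,:2]; print('pull',cv2.minAreaRect((q*1000).astype(np.float32)), cv2.minAreaRect(x))
```

```text
[(6677.5, (179, 166, 125, 64))]
box ((567.7011108398438, 46.69508361816406), (353.6994934082031, 162.1397247314453), 87.48834228515625) [[479.0, -126.4000015258789], [640.9000244140625, -133.5], [656.4000244140625, 219.8000030517578], [494.5, 226.89999389648438]]
pull ((563.4659423828125, -25.397245407104492), (21.815454483032227, 80.64678192138672), 86.49363708496094) ((266.45867919921875, 198.99656677246094), (7.723230361938477, 28.484600067138672), 4.763641834259033)
```

View pics/crop.png

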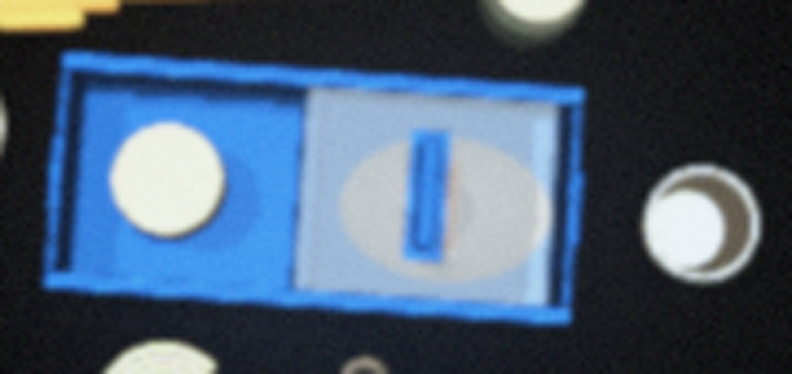

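The crop shows the pull at about (428,195), with the oval dish visible through the cover at about (445,208). The cover's near edge sits slightly off the end wall, so it may be about 13 mm open already. Next I'll move above the pull and check with the wrist camera.

```bash
cat >> h.py <<'E'
def shift(target, yang=None):
    o=arm.get_obs(); r=R.from_quat(o['tool_rot']); d=r.inv().apply(np.array(target)-o['tcp_pos'])
    y=r.as_matrix()[:,1]; a=np.degrees(np.arctan2(y[1],y[0]))
    print('tcp',o['tcp_pos'].round(4),'yang',a.round(2),'shift',d.round(4), 'turn', None if yang is None else np.round(-np.radians((yang-a+90)%180-90),4),'q',o['joint_positions'].round(2),'t',o['t'].round(2))
E
python3 -c "
from h import *
shift([0.5635,-0.0255,0.215],87.2)"
```

```text
Traceback (most recent call last):
  File "h.py", line 19, in shift
    print('tcp',o['tcp_pos'].round(4),'yang',a.round(2),'shift',d.round(4), 'turn', None if yang is None else np.round(-np.radians((yang-a+90)%180-90),4),'q',o['joint_positions'].round(2),'t',o['t'].round(2))
                                                                                                                                                                                                ^^^^^^^^^^^^
AttributeError: 'float' object has no attribute 'round'
```

```bash
sed -i "s/o\['t'\].round(2)/round(o['t'],2)/" h.py
python3 -c "
from h import *
shift([0.5635,-0.0255,0.215],87.2)"
```

```text
tcp [0.1892 0.5952 0.2139] yang 72.37 shift [-5.447e-01 -4.781e-01 -5.000e-04] turn -0.2589 q [ 1.26  0.35  1.63  0.    1.16 -0.  ] t 0.1
```

```bash
python3 -m crank '[[[-0.03,-0.026,0,0],[-0.07,-0.06,0,-0.03],[-0.11,-0.095,0,-0.06],[-0.15,-0.13,0,-0.09],[-0.19,-0.165,0,-0.12],[-0.23,-0.2,0,-0.15],[-0.27,-0.235,0,-0.18],[-0.31,-0.27,0,-0.21],[-0.345,-0.3,0,-0.24],[-0.37,-0.32,0,-0.259]]]' -1; python3 -c "
from h import *
shift([0.5635,-0.0255,0.215],87.2)"
```

```text
t: 1.35
tcp_pos: [0.4456, 0.1767, 0.2144]
tool_rot: [0.025, 1.0, -0.0, -0.0]
ft_force: [-0.5, 0.4, 0.2]
finger_gap: 0.995
grasp_force: 0.0
tcp [0.4456 0.1767 0.2144] yang 87.18 shift [-0.1277 -0.1961 -0.0005] turn -0.0004 q [ 0.37  0.12  1.94 -0.    1.08 -1.15] t 1.35
```

```bash
python3 -m crank '[[[-0.015,-0.023,0,0],[-0.035,-0.054,0,0],[-0.055,-0.085,0,0],[-0.075,-0.116,0,0],[-0.095,-0.147,0,0],[-0.112,-0.173,0,0],[-0.123,-0.189,0,0],[-0.1277,-0.196,0,0],[-0.1277,-0.196,0,0],[-0.1277,-0.196,0,0]]]' -0.2; python3 -c "
from h import *
shift([0.5635,-0.0255,0.215],87.2)
c=snap('wrist','w1');print(c['xyz'],R.from_quat(c['orientation']).as_matrix().round(3).tolist())"
```

```text
t: 2.6
tcp_pos: [0.5626, -0.0227, 0.2146]
tool_rot: [0.024, 1.0, 0.0, -0.0]
ft_force: [-0.7, -0.2, -1.1]
finger_gap: 0.599
grasp_force: 0.0
tcp [ 0.5626 -0.0227  0.2146] yang 87.24 shift [-0.0011 -0.0028 -0.0004] turn 0.0007 q [-0.04  0.26  1.77  0.    1.12 -1.57] t 2.6
[ 0.48792478 -0.01896391  0.38457124] [[0.048, 0.961, 0.271], [0.999, -0.046, -0.012], [0.001, 0.271, -0.962]]
```

View pics/w1.png

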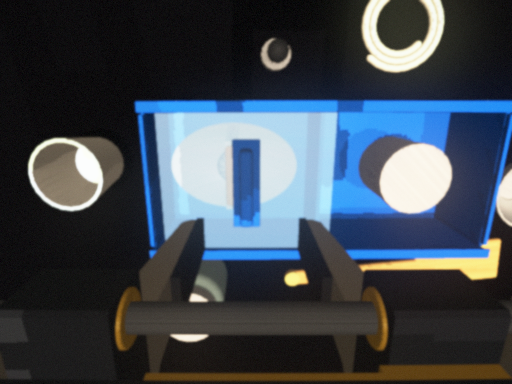

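The wrist view shows the pull at pixel columns 232–260, rows 140–227, left of the midpoint between the fingers. The box's rails run along rows 105 and 255. I'll measure these now.

Run:
```python
from h import *
c=load('w1'); f=c['frame']; hsv=cv2.cvtColor(f,cv2.COLOR_RGB2HSV)
m=cv2.inRange(hsv,(100,130,40),(130,255,190)); s=np.zeros_like(m); s[130:240,215:275]=m[130:240,215:275]
cs,_=cv2.findContours(s,cv2.RETR_EXTERNAL,cv2.CHAIN_APPROX_NONE); b=max(cs,key=cv2.contourArea)
for z in (.12,):
  q=onplane(c,b[:,0]+0.,z)[:,:2]; print(cv2.boundingRect(b),cv2.minAreaRect((q*1000).astype(np.float32)))
# rails: blue bright mask, long edges
m=cv2.inRange(hsv,(100,150,120),(130,255,255))
up=[];lo=[]
for u in range(170,330,10):
  up.append((u,90+np.flatnonzero(m[90:125,u])[0]))
for u in range(215,295,8):
  r=235+np.flatnonzero(m[235:275,u]); 
  if len(r): lo.append((u,r[-1]))
for L in(up,lo):
  P=onplane(c,L,.101); k=np.polyfit(P[:,1],P[:,0],1); print('rail',k, 'at y=-.03',np.polyval(k,-.03), np.degrees(np.arctan(k[0])))
# end wall outer left edge
L=[(np.flatnonzero(m[v,120:165])[0]+120,v) for v in range(130,235,10)]
P=onplane(c,L,.09); print('end',P[:,:2].round(4).tolist())
# cover right edge
print(hsv[180,300:350:3].tolist()); print(onplane(c,[(331,180)],.096), onplane(c,[(155,180),(160,180)],.096))
```

```text
(233, 140, 26, 80) ((556.7606201171875, -26.40725326538086), (21.50412368774414, 71.03533172607422), 87.21617126464844)
rail [0.04688174 0.49017666] at y=-.03 0.48877020554711065 2.6841604805646457
rail [0.04270731 0.64459   ] at y=-.03 0.643308781415941 2.4454624492728074
end [[0.511, -0.1239], [0.5202, -0.1243], [0.5296, -0.1247], [0.5392, -0.1251], [0.549, -0.1255], [0.5589, -0.1259], [0.569, -0.1264], [0.5793, -0.1268], [0.5897, -0.1283], [0.6004, -0.1277], [0.6113, -0.1282]]
[[101, 71, 241], [101, 71, 239], [104, 70, 227], [102, 70, 226], [104, 70, 227], [103, 70, 227], [102, 75, 237], [101, 75, 242], [100, 74, 246], [100, 73, 246], [101, 77, 245], [105, 153, 240], [106, 195, 238], [106, 198, 237], [106, 195, 242], [104, 195, 249], [106, 199, 241]]
[[0.56603566 0.05377722 0.096     ]] [[ 0.55796141 -0.11327277  0.096     ]
 [ 0.55819206 -0.10851792  0.096     ]]
```

```bash
python3 -m crank '[[[0,-0.002,0.01,0],[-0.002,-0.004,0.03,0],[-0.003,-0.0045,0.05,0],[-0.003,-0.0045,0.07,0],[-0.003,-0.0045,0.088,0],[-0.003,-0.0045,0.1,0],[-0.003,-0.0045,0.107,0],[-0.003,-0.0045,0.111,0],[-0.003,-0.0045,0.111,0],[-0.003,-0.0045,0.111,0]]]' && python3 -m crank '[[[0,0,0,0],[0,0,0,0],[0,0,0,0],[0,0,0,0],[0,0,0,0],[0,0,0,0],[0,0,0,0],[0,0,0,0],[0,0,0,0],[0,0,0,0]]]' 1 8; python3 -c "
from h import *
shift([0.572,0.1295,0.103],87.3);print(arm.get_obs()['moment'])"
```

```text
t: 3.9
tcp_pos: [0.5661, -0.0281, 0.104]
tool_rot: [0.024, 1.0, -0.0, 0.0]
ft_force: [0.1, 0.2, 0.7]
finger_gap: 0.601
grasp_force: 0.0
t: 5.15
tcp_pos: [0.5658, -0.028, 0.1036]
tool_rot: [0.024, 1.0, 0.0, 0.0]
ft_force: [-0.7, 0.9, -0.2]
finger_gap: 0.131
grasp_force: 8.0
tcp [ 0.5658 -0.028   0.1036] yang 87.2 shift [0.0015 0.1576 0.0006] turn -0.0017 q [-0.05  0.39  1.85  0.    0.89 -1.57] t 5.15
[0.13730991 0.03195522 0.07304489]
```

```bash
python3 -m crank '[[[0,0.006,0,0],[0,0.02,0,0],[0,0.038,0,0],[0,0.056,0,0],[0.0003,0.076,0,0],[0.0003,0.096,0,0],[0.0005,0.116,0,0],[0.0005,0.132,0,0],[0.0006,0.142,0,0],[0.0006,0.146,0,0]]]' && python3 -m crank '[[[0,0.001,0,0],[0,0.002,0,0],[0,0.003,0,0],[0,0.004,0,0],[0,0.005,0,0],[0,0.006,0,0],[0,0.007,0,0],[0,0.008,0,0],[0,0.009,0,0],[0,0.01,0,0]]]'; python3 -c "
from h import *
shift([0.572,0.1295,0.103],87.3);snap('top','top2')"
```

```text
t: 6.4
tcp_pos: [0.5724, 0.1184, 0.1036]
tool_rot: [0.024, 1.0, 0.0, 0.0]
ft_force: [-0.8, -2.4, 1.3]
finger_gap: 0.127
grasp_force: 8.0
t: 7.65
tcp_pos: [0.5728, 0.1279, 0.1036]
tool_rot: [0.024, 1.0, 0.0, 0.0]
ft_force: [0.0, -1.8, 1.1]
finger_gap: 0.129
grasp_force: 8.0
tcp [0.5728 0.1279 0.1036] yang 87.2 shift [0.0009 0.0016 0.0006] turn -0.0017 q [ 0.22  0.42  1.81  0.    0.91 -1.3 ] t 7.65
```

Still about 1.8 N, which is plain friction. I'll creep on to the stop.

```bash
python3 -m crank '[[[0,0.0006,0,0],[0,0.0012,0,0],[0,0.0018,0,0],[0,0.0024,0,0],[0,0.003,0,0],[0,0.0036,0,0],[0,0.0042,0,0],[0,0.0048,0,0],[0,0.0054,0,0],[0,0.006,0,0]]]'; python3 -c "
from h import *
shift([0.572,0.1295,0.103],87.3)"
```

```text
t: 8.95
tcp_pos: [0.5729, 0.131, 0.1035]
tool_rot: [0.024, 1.0, -0.002, -0.0]
ft_force: [1.0, -16.3, 4.1]
finger_gap: 0.14
grasp_force: 8.0
tcp [0.5729 0.131  0.1035] yang 87.26 shift [ 0.0008 -0.0016  0.0005] turn -0.0007 q [ 0.22  0.42  1.81 -0.01  0.91 -1.3 ] t 8.95
```

At the stop (16 N). Release, rise, and move over the dish.

```bash
python3 -m crank '[[[0,-0.0015,0,0],[0,-0.003,0,0],[0,-0.003,0,0],[0,-0.003,0,0],[0,-0.003,-0.008,0],[0,-0.003,-0.025,0],[0,-0.003,-0.05,0],[0,-0.003,-0.08,0],[0,-0.003,-0.1,0],[0,-0.003,-0.11,0]]]' -0.2 8 && python3 -m crank '[[[0,-0.01,0,0],[0,-0.03,0,0],[0,-0.055,0,0],[0,-0.08,0,0],[0,-0.105,0,0],[0,-0.13,0,0],[0,-0.15,0,0],[0,-0.163,0,0],[0,-0.169,0,0],[0,-0.169,0,0]]]'; python3 -c "
from h import *
shift([0.5646,-0.039,0.215],87.3);snap('wrist','w3');snap('top','top3');snap('scene','s3')"
```

```text
t: 10.2
tcp_pos: [0.5737, 0.131, 0.216]
tool_rot: [0.024, 1.0, 0.0, 0.001]
ft_force: [0.3, -0.1, -0.9]
finger_gap: 0.599
grasp_force: 0.0
t: 11.45
tcp_pos: [0.5647, -0.0381, 0.2135]
tool_rot: [0.025, 1.0, 0.0, -0.0]
ft_force: [0.3, 0.4, 0.4]
finger_gap: 0.602
grasp_force: 0.0
tcp [ 0.5647 -0.0381  0.2135] yang 87.19 shift [ 0.0001 -0.0009 -0.0015] turn -0.002 q [-0.07  0.26  1.76  0.    1.12 -1.59] t 11.45
```

View pics/w3.png

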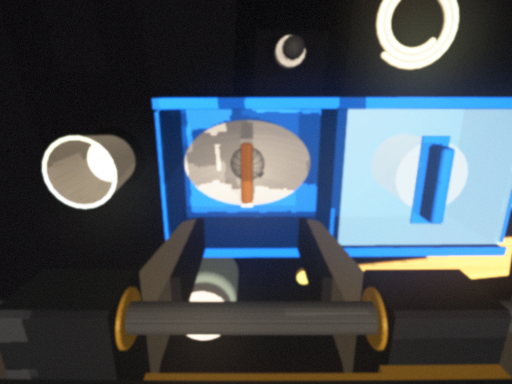

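The wrist view shows the cover over the tin. The dish is open at about (248,162), with its brown grip bar at columns 241–253, rows 143–203, and the ball at (247,163) under it. I'll measure the grip.

Run:
```python
from h import *
zt=0.004+0.078
def bar(n,roi,z):
  c=load(n); hsv=cv2.cvtColor(c['frame'],cv2.COLOR_RGB2HSV)
  m=cv2.inRange(hsv,(0,110,50),(18,255,255)); s=np.zeros_like(m); y0,y1,x0,x1=roi; s[y0:y1,x0:x1]=m[y0:y1,x0:x1]
  cs,_=cv2.findContours(s,cv2.RETR_EXTERNAL,cv2.CHAIN_APPROX_NONE); b=max(cs,key=cv2.contourArea)
  q=onplane(c,b[:,0]+0.,z)[:,:2]; r=cv2.minAreaRect((q*1000).astype(np.float32)); print(n,cv2.boundingRect(b),np.round(r[0],1),np.round(r[1],1),round(r[2],1))
bar('w3',(135,212,230,265),zt); bar('top3',(170,225,235,300),zt)
# dish ellipse (low-saturation) in wrist
c=load('w3'); hsv=cv2.cvtColor(c['frame'],cv2.COLOR_RGB2HSV)
m=cv2.inRange(hsv,(0,0,60),(180,110,255)); s=np.zeros_like(m); s[112:212,180:318]=m[112:212,180:318]
P=np.concatenate([x[:,0] for x in cv2.findContours(s,cv2.RETR_EXTERNAL,cv2.CHAIN_APPROX_NONE)[0] if cv2.contourArea(x)>200])
h=cv2.convexHull(P)[:,0]; q=onplane(c,h+0.,.03)[:,:2]; print('dish',cv2.fitEllipse((q*1000).astype(np.float32)))
```

```text
w3 (241, 143, 12, 60) [560.8 -42. ] [10.6 59.7] 86.7
top3 (270, 207, 3, 5) [537.4 -40.5] [11.6  5.8] 1.3
dish ((562.3604736328125, -42.10491943359375), (101.47562408447266, 144.98031616210938), 177.19459533691406)
```

The bar reads 60 by 11 mm at (0.561, -0.042), and the dish ellipse reads 101 by 145 mm with the same centre, so both match the given sizes. I'll descend, with the tips at z = 0.060.

```bash
python3 -c "
from h import *
shift([0.5612,-0.042,0.060],87.2)"
python3 -m crank '[[[0.001,-0.001,0.008,0],[0.003,-0.003,0.022,0],[0.0033,-0.004,0.04,0],[0.0033,-0.004,0.06,0],[0.0033,-0.004,0.08,0],[0.0033,-0.004,0.1,0],[0.0033,-0.004,0.115,0],[0.0033,-0.004,0.123,0],[0.0033,-0.004,0.123,0],[0.0033,-0.004,0.123,0]]]'; python3 -c "
from h import *
shift([0.5612,-0.042,0.060],87.2);snap('scene','s4')"
```

```text
tcp [ 0.5647 -0.0375  0.2136] yang 87.24 shift [ 0.0033 -0.0047  0.1536] turn 0.0007 q [-0.07  0.26  1.76  0.    1.12 -1.59] t 11.6
t: 12.85
tcp_pos: [0.5617, -0.0419, 0.0911]
tool_rot: [0.024, 1.0, -0.0, 0.0]
ft_force: [0.3, -0.2, 0.3]
finger_gap: 0.601
grasp_force: 0.0
tcp [ 0.5617 -0.0419  0.0911] yang 87.2 shift [ 0.0005 -0.0001  0.0311] turn 0.0 q [-0.08  0.41  1.87  0.    0.86 -1.6 ] t 12.85
```

```bash
python3 -m crank '[[[0,0,0.004,0],[0,0,0.01,0],[0,0,0.016,0],[0,0,0.022,0],[0,0,0.027,0],[0,0,0.03,0],[0,0,0.031,0],[0,0,0.031,0],[0,0,0.031,0],[0,0,0.031,0]]]' 0.6 3; python3 -c "
from h import *
shift([0.5612,-0.042,0.060],87.2);snap('wrist','w4')"
```

```text
t: 14.15
tcp_pos: [0.5613, -0.0419, 0.0597]
tool_rot: [0.024, 1.0, -0.0, 0.0]
ft_force: [0.3, 1.1, -0.7]
finger_gap: 0.203
grasp_force: 0.0
tcp [ 0.5613 -0.0419  0.0597] yang 87.2 shift [ 0.0001 -0.0001 -0.0003] turn 0.0 q [-0.08  0.45  1.89 -0.    0.8  -1.6 ] t 14.15
```

View pics/w4.png

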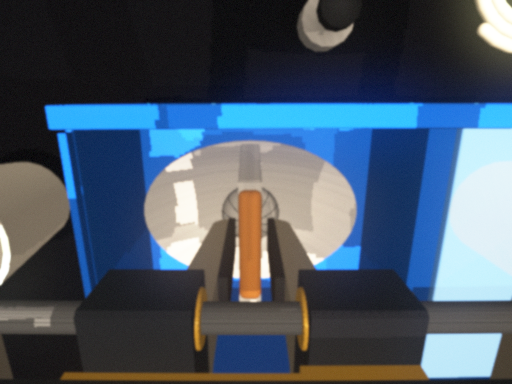

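The bar (column 250) sits centred between the fingers, with the ball behind it. I'll close gently, then firm up.

```bash
python3 -m crank '[[[0,0,0,0],[0,0,0,0],[0,0,0,0],[0,0,0,0],[0,0,0,0],[0,0,0,0],[0,0,0,0],[0,0,0,0],[0,0,0,0],[0,0,0,0]]]' 0.72 3 &&  python3 -m crank '[[[0,0,0,0],[0,0,0,0],[0,0,0,0],[0,0,0,0],[0,0,0,0],[0,0,0,0],[0,0,0,0],[0,0,0,0],[0,0,0,0],[0,0,0,0]]]' 1 25 && python3 -m crank '[[[0,0,-0.0003,0],[0,0,-0.001,0],[0,0,-0.002,0],[0,0,-0.0035,0],[0,0,-0.005,0],[0,0,-0.007,0],[0,0,-0.0085,0],[0,0,-0.0095,0],[0,0,-0.01,0],[0,0,-0.01,0]]]'; python3 -c "
from h import *
shift([0.5612,-0.042,0.060],87.2);snap('wrist','w5')"
```

```text
t: 15.45
tcp_pos: [0.5612, -0.0418, 0.0596]
tool_rot: [0.024, 1.0, -0.0, 0.0]
ft_force: [0.1, -1.7, 2.4]
finger_gap: 0.145
grasp_force: 0.9
t: 16.7
tcp_pos: [0.5611, -0.0418, 0.0595]
tool_rot: [0.024, 1.0, 0.0, -0.0]
ft_force: [0.7, 0.7, -1.3]
finger_gap: 0.126
grasp_force: 25.0
t: 17.95
tcp_pos: [0.5612, -0.0419, 0.0696]
tool_rot: [0.024, 1.0, 0.0, 0.0]
ft_force: [-0.2, 0.4, -2.8]
finger_gap: 0.129
grasp_force: 25.0
tcp [ 0.5612 -0.0419  0.0696] yang 87.2 shift [-0.     -0.0001  0.0096] turn 0.0 q [-0.08  0.44  1.88  0.    0.82 -1.6 ] t 17.95
```

View pics/w5.png

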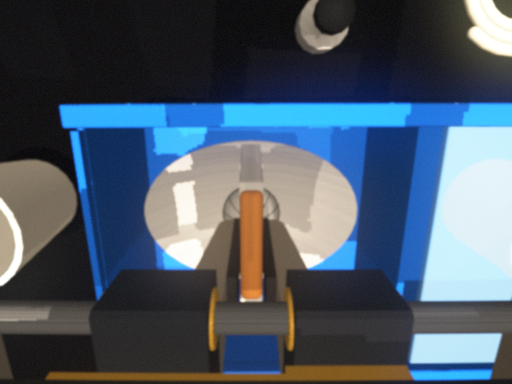

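The dish is up 10 mm (2.5 N load), level, with the ball centred at (250,205). Lifting on.

```bash
python3 -m crank '[[[0,0,-0.001,0],[0,0,-0.004,0],[0,0,-0.01,0],[0,0,-0.018,0],[0,0,-0.028,0],[0,0,-0.038,0],[0,0,-0.048,0],[0,0,-0.058,0],[0,0,-0.068,0],[0,0,-0.078,0]]]' && python3 -m crank '[[[0,0,-0.01,0],[0,0,-0.02,0],[0,0,-0.03,0],[0,0,-0.04,0],[0,0,-0.05,0],[0,0,-0.06,0],[0,0,-0.07,0],[0,0,-0.079,0],[0,0,-0.086,0],[0,0,-0.09,0]]]' && python3 -m crank '[[[0,0,-0.002,0],[0,0,-0.003,0],[0,0,-0.003,0],[0,0,-0.003,0],[0,0,-0.003,0],[0,0,-0.003,0],[0,0,-0.003,0],[0,0,-0.003,0],[0,0,-0.003,0],[0,0,-0.003,0]]]'; python3 -c "
from h import *
shift([0.5612,-0.042,0.245],87.2)"
```

```text
t: 19.25
tcp_pos: [0.5612, -0.0419, 0.1483]
tool_rot: [0.024, 1.0, -0.0, 0.0]
ft_force: [-0.2, -0.5, -3.0]
finger_gap: 0.126
grasp_force: 25.0
t: 20.5
tcp_pos: [0.5613, -0.0419, 0.238]
tool_rot: [0.024, 1.0, -0.0, 0.0]
ft_force: [-0.2, 0.2, -2.1]
finger_gap: 0.128
grasp_force: 25.0
t: 21.75
tcp_pos: [0.5612, -0.0419, 0.2406]
tool_rot: [0.024, 1.0, -0.0, 0.0]
ft_force: [0.3, 0.2, -2.1]
finger_gap: 0.125
grasp_force: 25.0
tcp [ 0.5612 -0.0419  0.2406] yang 87.2 shift [-0.     -0.0001 -0.0044] turn 0.0001 q [-0.08  0.23  1.74 -0.    1.17 -1.6 ] t 21.75
```

```bash
python3 -m crank '[[[0,0,0,0.005],[0,0,0,0.02],[0,0,0,0.045],[0,0,0,0.08],[0,0,0,0.12],[0,0,0,0.16],[0,0,0,0.2],[0,0,0,0.24],[0,0,0,0.28],[0,0,0,0.32]]]' && python3 -m crank '[[[0,0,0,0.04],[0,0,0,0.08],[0,0,0,0.12],[0,0,0,0.16],[0,0,0,0.2],[0,0,0,0.24],[0,0,0,0.28],[0,0,0,0.32],[0,0,0,0.36],[0,0,0,0.4]]]' && python3 -m crank '[[[0,0,0,0.04],[0,0,0,0.08],[0,0,0,0.12],[0,0,0,0.16],[0,0,0,0.2],[0,0,0,0.24],[0,0,0,0.28],[0,0,0,0.32],[0,0,0,0.36],[0,0,0,0.4]]]' && python3 -m crank '[[[0,0,0,0.04],[0,0,0,0.08],[0,0,0,0.12],[0,0,0,0.16],[0,0,0,0.2],[0,0,0,0.24],[0,0,0,0.28],[0,0,0,0.32],[0,0,0,0.36],[0,0,0,0.395]]]' &&  python3 -m crank '[[[0,0,0,0.025],[0,0,0,0.04],[0,0,0,0.05],[0,0,0,0.055],[0,0,0,0.055],[0,0,0,0.055],[0,0,0,0.055],[0,0,0,0.055],[0,0,0,0.055],[0,0,0,0.055]]]' ; python3 -c "
from h import *
shift([0.5612,-0.042,0.245],-2.8)
f=np.hstack([snap(n,n+'6')['frame'] for n in ('wrist','scene')]);cv2.imwrite('pics/fin.png',cv2.resize(f[:,:,::-1],(800,300)));snap('top','top6')"
```

```text
t: 23.0
tcp_pos: [0.5612, -0.0419, 0.2406]
tool_rot: [0.185, 0.983, -0.0, 0.0]
ft_force: [-0.2, -0.4, -2.9]
finger_gap: 0.126
grasp_force: 25.0
t: 24.25
tcp_pos: [0.5612, -0.0419, 0.2406]
tool_rot: [0.376, 0.927, -0.0, -0.0]
ft_force: [-1.3, 0.4, -2.1]
finger_gap: 0.127
grasp_force: 25.0
t: 25.5
tcp_pos: [0.5612, -0.0419, 0.2406]
tool_rot: [0.553, 0.833, 0.0, 0.0]
ft_force: [-0.5, 0.5, -2.6]
finger_gap: 0.131
grasp_force: 25.0
t: 26.75
tcp_pos: [0.5612, -0.0419, 0.2406]
tool_rot: [0.705, 0.709, -0.0, -0.0]
ft_force: [0.3, 0.5, -2.4]
finger_gap: 0.127
grasp_force: 25.0
t: 28.0
tcp_pos: [0.5612, -0.0419, 0.2406]
tool_rot: [0.724, 0.69, 0.0, 0.0]
ft_force: [0.1, -0.3, -1.9]
finger_gap: 0.125
grasp_force: 25.0
tcp [ 0.5612 -0.0419  0.2406] yang -2.75 shift [-0.0001 -0.     -0.0044] turn 0.0008 q [-0.08  0.23  1.74  0.    1.17 -0.03] t 28.0
```

View pics/fin.png

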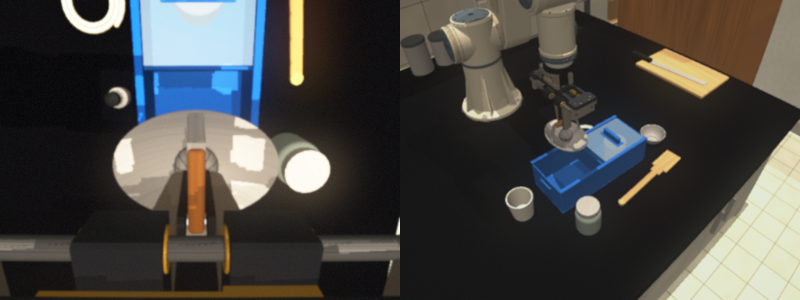

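The dish hangs level across the box with the ball centred at (195,160) in the left half. The surroundings are unchanged. One last check that the cover is still at its stop.

Run:
```python
from h import *
c=load('w3'); hsv=cv2.cvtColor(c['frame'],cv2.COLOR_RGB2HSV)
for v in (130,170,200):
  S=hsv[v,325:365,1].astype(int); e=325+np.argmin(np.diff(S)); L=np.flatnonzero(cv2.inRange(hsv,(100,150,120),(130,255,255))[v,140:185])[0]+140
  print(e,L,(onplane(c,[(e+1,v)],.096)[0,1]-onplane(c,[(L,v)],.09)[0,1]).round(4))
print(np.abs(arm.get_obs()['dq']).max().round(4))
```

```text
344 155 0.1739
341 158 0.1744
339 161 0.1743
0.0013
```

```bash
python3 -c "
from plant import arm
print(arm.hand_in())"
```

```text
the job is handed in; nothing more can be done
None
```

The job is handed in: the cover is at its stop over the tea tin, and the dish is held level and at rest about 8 cm above the box, turned a quarter turn across it, with the ball in its middle.

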